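Load the board tester and latch its hold-down arm

TASK

Load the test fixture: seat the short board that has a single heat sink and a connector tongue flat in the fixture's nest, its tongue lying in the notch in the nest's wall, then swing the hold-down arm over it until it is fully home in its catch. If the arm is in the way at first, swing it aside. Leave the longer board and everything else on the bench where they are.

Things in the scene. Friction and masses are not known exactly. Their poses are not given: they have to be found in the camera images.
- fixture: test fixture, a black block 164 (x) x 170 (y) x 30 mm high that does not move, with the nest, a steel hinge post (x=+68 mm) and a steel catch (x=-64 mm) on top; origin at the centre of its underside, on the bench
- nest (a point): centre of the nest's floor, 30 mm above the bench; axes as the fixture's. The nest is inside 70 (x) x 116 (y) mm, with aluminium walls 6 mm thick and 9 mm high; the +y end wall has a 30 mm wide notch in its middle. The module belongs with its origin here and its axes parallel to these
- notch (a point): point on the nest's floor level 62 mm along +y from the nest's centre, in the notch; the module's tongue point belongs here
- catch (a point): middle of the catch's throat, 68 mm above the bench; axes as the fixture's. The catch is a steel C 16 (x) x 34 (y) mm, y -13 to +21 mm, top 82 mm above the bench, open to the fixture's -y side; the arm swings into it
- swing_arm (a joint): angle of the hold-down arm about its vertical hinge, rad: 0 = closed (along the fixture's -x, over the nest, against the back of the catch's throat), grows as it swings out to the fixture's -y side, limit 1.7. Steel flat bar 176 mm long, 14 mm wide, underside 62 and top 74 mm above the bench; turns level, with slight friction, stays where left
- latch_hinge (a point): point on the arm's vertical hinge axis, 68 mm above the bench; axes as the fixture's
- latch_knob (a point): on the axis of the upright black round knob near the arm's free end, 160 mm from the hinge axis; knob 16 mm across, from 74 to 110 mm above the bench; this point is 92 mm above the bench. Its x axis points along the arm from the knob towards the hinge. When closed, the knob stands 20 mm (centre to face) outside the catch
- module: the board to be loaded: black carrier plate 64 (x) x 110 (y) x 10 mm with one finned aluminium heat sink in the middle of its top, 44 (x) x 30 (y) mm, from 10 to 28 mm above its underside, and a connector tongue 22 mm wide, 14 mm long, 10 mm thick sticking out in the middle of its +y end. Loose, 120 g; origin at the centre of the plate's underside
- tongue (a point): on the underside of the module's tongue, 62 mm along the module's +y from its origin
- spare: another, longer board, to be left alone: plate 64 x 140 (y) x 10 mm, two heat sinks, no tongue, 28 mm high in all; origin at the centre of its underside. Module and spare may change places
- calculator: white desk calculator, 150 (x) x 85 x 16 mm, loose, origin under its centre; leave alone
- marker: white marker pen with black cap, 130 (x) x 16 x 16 mm, loose, origin under its centre; leave alone
- tape: yellow roll of tape lying flat, 90 mm across, 24 mm high, loose, origin under its centre; leave alone
- driver: screwdriver lying along its x axis, 170 mm long, about 30 mm thick, loose; leave alone
- bottle: upright white bottle with blue cap, 48 mm across, 130 mm high, loose, origin under its centre; leave alone
- bin: grey open bin with screws, 100 (x) x 130 (y) x 45 mm high, heavy and fixed, origin under its centre; an obstacle

How it is judged:
On the way, in this order (a step that is already met when the one before it is completed fails the run):
1. the module lies flat in the nest, tongue in the notch, with the hold-down arm still open (horizontal distance between module and nest below 0.006 m and horizontal distance between tongue and notch below 0.01 m and z of module in the frame of nest below 0.003 m and angle between module's own z axis and vertical below 0.05 rad and value of joint swing_arm above 0.2 rad), for 0.2 s.
2. the hold-down arm is home in its catch (value of joint swing_arm below 0.06 rad), for 0.2 s.
At the end, for the whole second after the job is handed in: The module rests flat on the nest's floor (within 3 mm in height, 0.05 rad of level), centred within 6 mm with its tongue within 10 mm of the notch point, at rest; the hold-down arm is within 0.06 rad of fully closed, in its catch (horizontal distance between module and nest below 0.006 m and horizontal distance between tongue and notch below 0.01 m and z of module in the frame of nest below 0.003 m and angle between module's own z axis and vertical below 0.05 rad and linear speed of module below 0.02 m/s and value of joint swing_arm below 0.06 rad); the robot touches nothing.
It fails at once if a bystander (spare board, calculator, marker, tape, screwdriver, bottle) is moved more than 30 mm (distance of any of spare, calculator, marker, tape, driver, bottle from where it was at the start of the episode above 0.03 m).
It also fails if it takes over 69 s, if anything falls off the work surface, if the arm or the gripper's body presses on something with over 40 N, if the wrist force passes 120 N, or if a joint passes its speed limit or range.

ROBOT

A 7-joint arm with a two-finger parallel gripper is mounted at the origin on the work surface. World frame = base frame: x ahead of the robot, y to its left, z up, the work surface at z = 0. Lengths are in m, angles in rad, forces in N, time in s.
With the tool pointing down it reaches from about 0.425 to 0.975 m from the base axis. Payload 16.7 kg.
Tool frame: the origin (TCP) lies at the very end of the fingers, on their centre line; the grasp point (between the pads) lies 19 mm behind it; y points along the fingers, x is the direction in which the jaws open and shut, and the axes are right-handed (so a half turn about y gives the same grasp; the last joint's range is limited). The gripper opens to 85 mm and grips with 20 to 120 N. Pads are 22 mm wide; open, the fingers measure 114 mm over their backs; the gripper's body (76 mm by 85 mm) begins 54 mm behind the grasp point. The pads swing forward as they close: fully open they stand 13 mm farther back than shut.
Start: joints at [1.012, 0.426, 0.074, 1.606, -0.034, 1.111, -0.067], TCP at [0.269, -0.619, 0.231] pointing down, gripper open.
Joint ranges: [-2.85, 2.85], [-0.5, 2.14], [-1.23, 1.37], [0.21, 2.46], [-1.02, 4.16], [0.16, 2.05], [-2.73, 2.73]. Speed limits (rad/s): [1.89, 1.89, 2.39, 2.39, 3.01, 3.01, 3.01].

INTERFACE

Orientations are given as [roll, pitch, yaw] about the fixed x, y, z axes, in that order (R = Rz(yaw) Ry(pitch) Rx(roll)).
In Python, from bench import robot gives the robot as it stands. The module is installed in compiled form; this text tells all that it offers.
- The arm moves only by the tool move_arm, never from a script. Its arguments are lists of equal length, an entry for each row: "translation": the shift along the tool's x, y, z in m, a list of three; "dr": the turn, a rotation vector about the tool's x, y, z in degrees, a list of three; "grip": the finger opening in m, from 0 to 0.0854. A call has 1 to 12 rows; each row is the pose to reach, as a shift and turn from the pose commanded when the call began, along the tool's axes at that moment; what a row does not reach only later rows make up. A row lasts 1/8 s, in which the tool goes at most 62.5 mm and 10.7 degrees, less where a joint would pass 70% of its speed; a pose out of reach is approached as far as the arm can. A call with a gripper value outside its range is refused whole. The fingers move at their own pace and stop on an object; the grip force is fixed at half the most. Time passes only in rows, so rows that repeat a pose let the fingers close. It gives the time, the measured TCP pose, the force and the opening at its end, in the units of the state.
- robot.get_obs(): the state, without advancing time (a new reading comes with each control period).
- robot.get_image(name): name is "scene" or "top" or "wrist"; returns (picture, depth): 384x512x3 uint8, blue, green, red; 384x512 float32, m along the optical axis (not along the pixel's ray), 0 where there is no reading.
- robot.camera_model(name): a dict with "K" (3x3 intrinsics, pixels), "R" (3x3) and "t" (3): a world point X has camera coordinates R X + t. Camera axes: x right, y down, z forward; pixel columns grow to the right and rows downward; lengths in m; the calibration is good to about 2 mm. A picture is of the moment at which its call begins: read the wrist's pose just before it. camera_model takes no time and is no camera call; for the wrist camera it gives the pose at the moment of the call.
- robot.close_job(): hands the job in, once; it reports no verdict.
The state is a dict: "t": time; "qpos": joint angles; "joint_vel": joint speeds; "tau": joint torques, N m; "ee_pos": TCP position; "tcp_rot": TCP orientation; "wrist_force": force on the tool from outside, world axes, zero at the start; "moment": the same for the moment, N m; "finger_gap": opening from 0.0 (shut) to 1.0 (fully open).
Only numpy, scipy, OpenCV 4.12 (cv2) and the standard library are available. Lean on these libraries where they do the work, as an engineer would, in place of code of your own. Each camera call takes 0.05 s, during which the arm holds its last target. There are 200 camera calls.

## Working session

There is one attempt and no reset: what is moved stays moved. The work goes in short steps, Python scripts to look and compute and a tool call to move; the robot and the scene stay as the last step left them, time stands still between calls to the robot, and variables do not carry over. Pictures are saved under pics/ and viewed, about 8 in all and at most 12, crops included, and the job is handed in when it is done.

Besides the shell and the picture viewer there is one more tool, called after "Emit:" as name(argument=value, ...) on one line, values as JSON. move_arm: Moves the arm, as the interface text tells. Its arguments: {"type":"object","properties":{"translation":{"type":"array","items":{"type":"array","items":{"type":"number"}}},"dr":{"type":"array","items":{"type":"array","items":{"type":"number"}}},"grip":{"type":"array","items":{"type":"number"}}},"required":["translation","dr","grip"]}

```bash
mkdir -p pics
cat > h.py <<'E'
import numpy as np, cv2
from scipy.spatial.transform import Rotation as Ro
from bench import robot
def shot(n,f):
    m=robot.camera_model(n); im,d=robot.get_image(n); cv2.imwrite('pics/'+f+'.png',im); np.savez('pics/'+f+'.npz',im=im,d=d,**{k:np.array(m[k]) for k in 'KRt'}); return im,d,m
def load(f): z=np.load('pics/'+f+'.npz'); return z['im'],z['d'],z
def ray(m,px,z):
    px=np.atleast_2d(px).astype(float); K,R,t=m['K'],np.array(m['R']),np.array(m['t'])
    d=(np.linalg.inv(K)@np.c_[px,np.ones(len(px))].T).T@R; c=-R.T@t
    return c+d*((z-c[2])/d[:,2])[:,None]
def cloud(d,m):
    v,u=np.indices(d.shape); K=m['K']
    p=np.stack([(u-K[0][2])/K[0][0]*d,(v-K[1][2])/K[1][1]*d,d],-1)
    return (p-np.array(m['t']))@np.array(m['R'])
def proj(m,X):
    p=np.array(m['K'])@(np.array(m['R'])@np.array(X)+np.array(m['t'])); return p[:2]/p[2]
E
python3 - <<'E'
from h import *
o=robot.get_obs(); print(o)
a,_,m=shot('top','top0'); b,_,m2=shot('scene','scene0')
print(m,m2)
E
```

```text
{'t': 0.0, 'qpos': array([ 1.01151573,  0.42673505,  0.07383036,  1.60664641, -0.03409309,
        1.11081236, -0.06709876]), 'joint_vel': array([-0.00114967, -0.0012174 ,  0.00057118, -0.00098771,  0.00034692,
       -0.00093346, -0.00061563]), 'tau': array([ 9.11600127e-04, -9.49850678e+01,  3.76122683e+00, -4.63519192e+01,
        1.91784825e-02,  1.01274057e-02,  3.05759659e-05]), 'ee_pos': array([ 0.2687332 , -0.61872527,  0.23059058]), 'tcp_rot': array([-1.57089383e+00,  1.33886479e-03, -1.16102566e+00]), 'wrist_force': array([-0.75177348,  0.14455986,  0.69033433]), 'moment': array([ 0.05840086, -0.0357421 , -0.00224325]), 'finger_gap': 1.0010739125440848}
{'K': array([[399.71328239,   0.        , 256.57484333],
       [  0.        , 399.71328239, 183.3772426 ],
       [  0.        ,   0.        ,   1.        ]]), 'R': array([[ 6.39620640e-03, -9.99979534e-01,  1.38425556e-04],
       [-9.87892820e-01, -6.34035325e-03, -1.55008308e-01],
       [ 1.55006014e-01,  8.54715519e-04, -9.87913157e-01]]), 't': array([0.02252004, 0.5723845 , 1.09716803])} {'K': array([[481.37994445,   0.        , 253.6020459 ],
       [  0.        , 481.37994445, 186.88404075],
       [  0.        ,   0.        ,   1.        ]]), 'R': array([[ 0.86432376,  0.5028916 ,  0.00666928],
       [ 0.40375206, -0.68590298, -0.60541009],
       [-0.29988116,  0.52596306, -0.79588576]]), 't': array([-0.48206751, -0.13102812,  1.81190971])}
```

View pics/top0.png

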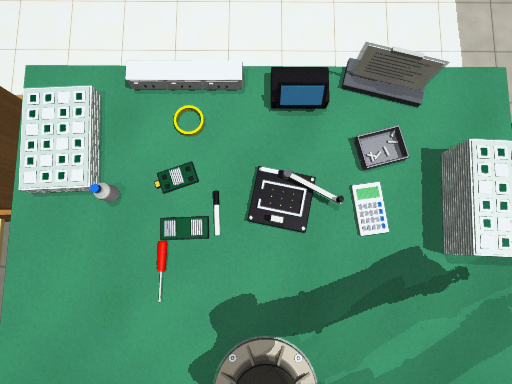

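View pics/scene0.png

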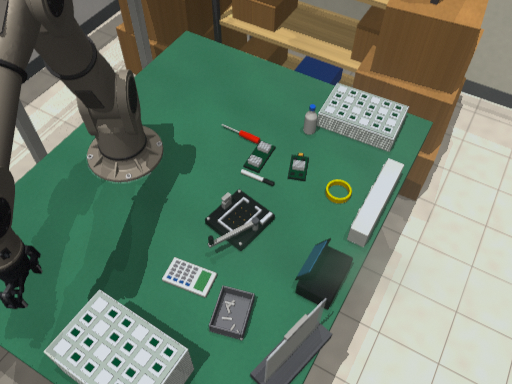

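Run:
```python
from h import *
im,d,m=load('top0')
cv2.imwrite('pics/zoom.png',cv2.resize(im[140:260,145:355],None,fx=3.8,fy=3.8,interpolation=cv2.INTER_CUBIC))
P=cloud(d,m); hsv=cv2.cvtColor(im,cv2.COLOR_BGR2HSV)
z=P[...,2]
for n,(u0,u1,v0,v1) in dict(fix=(235,330,155,240),mod=(150,205,155,200),spare=(155,213,210,245)).items():
    s=(slice(v0,v1),slice(u0,u1)); print(n,np.histogram(z[s],bins=[-.01,.003,.007,.013,.02,.025,.034,.045,.06,.07,.078,.09,.12]))
# fixture base dark
msk=((hsv[...,2]<60)).astype(np.uint8); n,l,st,c=cv2.connectedComponentsWithStats(msk)
for i in range(1,n):
    if st[i,4]>100: print(st[i],c[i].round(1), cv2.minAreaRect(np.argwhere(l==i)[:,::-1].astype(np.float32)))
```

```text
fix (array([4471,  125,    9,    9,  165, 2486,  376,   15,   65,  244,   79,
          0]), array([-0.01 ,  0.003,  0.007,  0.013,  0.02 ,  0.025,  0.034,  0.045,
        0.06 ,  0.07 ,  0.078,  0.09 ,  0.12 ]))
mod (array([1571,  161,  554,   78,   24,   75,    0,    0,    0,    0,    0,
          0]), array([-0.01 ,  0.003,  0.007,  0.013,  0.02 ,  0.025,  0.034,  0.045,
        0.06 ,  0.07 ,  0.078,  0.09 ,  0.12 ]))
spare (array([892, 160, 592, 118, 103, 161,   0,   0,   0,   0,   0,   0]), array([-0.01 ,  0.003,  0.007,  0.013,  0.02 ,  0.025,  0.034,  0.045,
        0.06 ,  0.07 ,  0.078,  0.09 ,  0.12 ]))
[ 271   67   58   44 1594] [298.3  84.1] ((299.4999694824219, 88.49998474121094), (56.99999237060547, 42.99999237060547), 0.0)
[341  67  79  40 353] [377.7  94.3] ((378.0000305175781, 94.50000762939453), (81.840087890625, 20.571823120117188), 26.56505012512207)
[360 127  47  29 214] [393.5 138.9] ((387.44830322265625, 135.62069702148438), (49.37122344970703, 24.160385131835938), 23.198591232299805)
[354 137  53  33 197] [365.8 155.8] ((375.26727294921875, 159.54312133789062), (55.28001403808594, 27.04912567138672), 23.198591232299805)
[157 162  42  31 104] [181.2 181.7] ((175.63807678222656, 177.75167846679688), (20.906461715698242, 41.293800354003906), 70.70995330810547)
[ 247  166   66   67 2356] [279.2 201.4] ((281.2115478515625, 198.94232177734375), (59.227073669433594, 56.67756271362305), 11.309932708740234)
[ 226  360   78   24 1029] [264.1 374.1] ((264.5, 371.5), (77.0, 23.0), -0.0)
```

View pics/zoom.png

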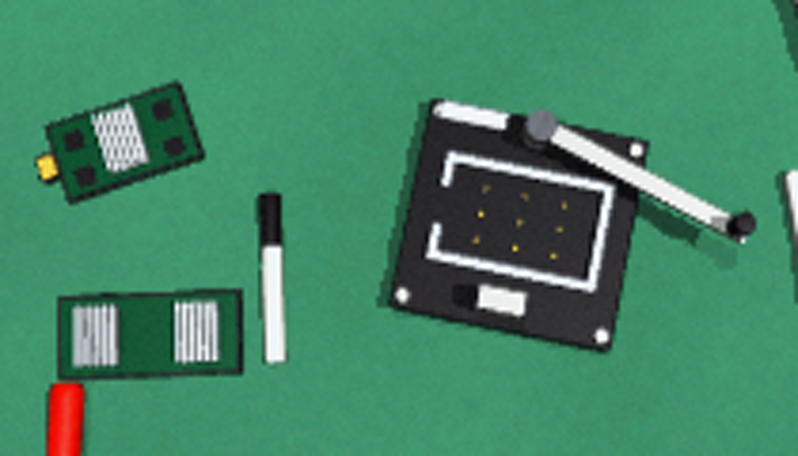

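Run:
```python
from h import *
im,d,m=load('top0'); hsv=cv2.cvtColor(im,cv2.COLOR_BGR2HSV)
print('cam',-m['R'].T@m['t'])
zp=lambda pts:(np.array(pts)/3.8)+[145-.5+.13,140-.5+.13]
c=ray(m,zp([(432,100),(648,143),(610,350),(392,308)]),.03)[:,:2]
print('fix corners',c.round(3),c.mean(0), [np.linalg.norm(c[i]-c[i-1]).round(3) for i in range(4)])
e=(c[0]-c[1]+c[3]-c[2]); print('fix y axis deg',np.degrees(np.arctan2(e[1],e[0])))
h=ray(m,zp([(540,118)]),.085)[0]; k=ray(m,zp([(740,218)]),.110)[0]; print('hinge',h,'knob',k,np.linalg.norm((h-k)[:2]))
v=(k-h)[:2]; print('arm dir deg',np.degrees(np.arctan2(v[1],v[0])))
mc=ray(m,zp([(47,126),(180,83),(204,157),(71,202)]),.010)[:,:2]
print('mod',mc.round(3),mc.mean(0),[np.linalg.norm(mc[i]-mc[i-1]).round(3) for i in range(4)]); e=mc[0]-mc[1]+mc[3]-mc[2]; print('mod y deg',np.degrees(np.arctan2(e[1],e[0])))
print('catch',ray(m,zp([(500,300)]),.082),'bottle',ray(m,(97,189),.13), 'tongue',ray(m,zp([(47,167)]),.01))
```

```text
cam [0.39524285 0.02521093 1.17262797]
fix corners [[ 0.626  0.021]
 [ 0.594 -0.144]
 [ 0.436 -0.113]
 [ 0.467  0.051]] [ 0.53065446 -0.04605503] [np.float64(0.162), np.float64(0.168), np.float64(0.16), np.float64(0.166)]
fix y axis deg 79.19358080164265
hinge [ 0.60199978 -0.05710695  0.085     ] knob [ 0.52648807 -0.19571606  0.11      ] 0.15784329105578096
arm dir deg -118.5807435301766
mod [[0.607 0.321]
 [0.642 0.218]
 [0.584 0.198]
 [0.548 0.3  ]] [0.59537934 0.25918983] [np.float64(0.063), np.float64(0.108), np.float64(0.062), np.float64(0.108)]
mod y deg 109.10246385792293
catch [[ 0.46964195 -0.02795414  0.082     ]] bottle [[0.54114231 0.446391   0.13      ]] tongue [[0.57518433 0.31935072 0.01      ]]
```

```bash
cat >> h.py <<'E'
def go(x,y,z,yawdeg):
    o=robot.get_obs(); Rc=Ro.from_euler('xyz',o['tcp_rot']); Rt=Ro.from_euler('xyz',[-90,0,yawdeg],degrees=True)
    t=Rc.inv().apply(np.array([x,y,z])-o['ee_pos']); r=(Rc.inv()*Rt).as_rotvec(degrees=True)
    print('t',o['t'],'tcp',o['ee_pos'].round(4),'yaw',np.degrees(o['tcp_rot']).round(2),'F',o['wrist_force'].round(1),'gap',round(o['finger_gap'],3)); print('TR',(t).round(4).tolist(),'DR',r.round(2).tolist())
E
python3 -c "
from h import *
go(.585,.245,.25,-70.9)"
```

```text
t 0.1 tcp [ 0.2688 -0.6188  0.2307] yaw [-9.000e+01  6.000e-02 -6.652e+01] F [-0.9 -0.2  0.8] gap 1.003
TR [-0.6663, -0.0186, 0.6342] DR [0.01, 4.38, -0.06]
```

Emit:
move_arm(translation=[[-0.667,-0.019,0.634],[-0.667,-0.019,0.634],[-0.667,-0.019,0.634],[-0.667,-0.019,0.634],[-0.667,-0.019,0.634],[-0.667,-0.019,0.634],[-0.667,-0.019,0.634],[-0.667,-0.019,0.634],[-0.667,-0.019,0.634],[-0.667,-0.019,0.634],[-0.667,-0.019,0.634],[-0.667,-0.019,0.634]], dr=[[0,4.4,0],[0,4.4,0],[0,4.4,0],[0,4.4,0],[0,4.4,0],[0,4.4,0],[0,4.4,0],[0,4.4,0],[0,4.4,0],[0,4.4,0],[0,4.4,0],[0,4.4,0]], grip=[0.0854,0.0854,0.0854,0.0854,0.0854,0.0854,0.0854,0.0854,0.0854,0.0854,0.0854,0.0854])

```text
t: 1.6
ee_pos: [0.5265, 0.087, 0.2468]
tcp_rot: [-1.571, -0.0, -1.238]
wrist_force: [1.2, -0.7, -0.1]
finger_gap: 0.998
```

```bash
python3 -c "
from h import *
go(.585,.245,.25,-70.9)"
```

```text
t 1.6 tcp [0.5265 0.087  0.2468] yaw [-9.000e+01 -1.000e-02 -7.094e+01] F [ 1.2 -0.7 -0.1] gap 0.998
TR [-0.1302, -0.0032, 0.1068] DR [-0.0, -0.04, 0.01]
```

Emit:
move_arm(translation=[[-0.13,-0.003,0.107],[-0.13,-0.003,0.107],[-0.13,-0.003,0.107],[-0.13,-0.003,0.107],[-0.13,-0.003,0.107],[-0.13,-0.003,0.107]], dr=[[0,0,0],[0,0,0],[0,0,0],[0,0,0],[0,0,0],[0,0,0]], grip=[0.0854,0.0854,0.0854,0.0854,0.0854,0.0854])

```text
t: 2.35
ee_pos: [0.5849, 0.2417, 0.2499]
tcp_rot: [-1.571, -0.001, -1.239]
wrist_force: [0.0, -0.3, 0.6]
finger_gap: 0.997
```

Run:
```python
from h import *
im,d,m=shot('wrist','w1'); go(.595,.259,.15,-70.9)
print(-m['R'].T@m['t'],m['R'].round(2).tolist())
```

```text
t 2.4 tcp [0.5849 0.2418 0.25  ] yaw [-8.999e+01 -3.000e-02 -7.101e+01] F [-0.4 -1.2  0.1] gap 1.005
TR [-0.0131, 0.1, 0.0151] DR [-0.01, -0.11, 0.03]
[0.66076823 0.2681848  0.39247409] [[0.33, -0.95, -0.0], [-0.9, -0.31, 0.31], [-0.29, -0.1, -0.95]]
```

View pics/w1.png

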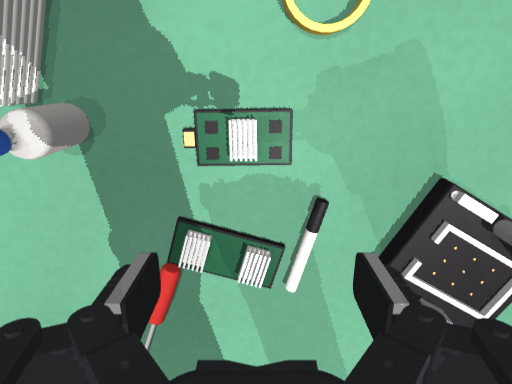

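Run:
```python
from h import *
im,d,m=load('w1'); P=cloud(d,m)
print('tcp proj',proj(m,[.5849,.2418,.25]), proj(m,[.595,.259,.01]))
# plate mask by height within ROI
M=np.zeros(d.shape,np.uint8); M[95:178,185:302]=((P[95:178,185:302,2]>.005)&(P[95:178,185:302,2]<.02))
c,_=cv2.findContours(M,0,2); c=max(c,key=cv2.contourArea)
h=P[...,2][95:178,185:302]; print(np.histogram(h,bins=[-.01,.003,.007,.012,.02,.025,.03,.04]))
w=ray(m,[(195,110),(291.5,110),(291,165),(197,165)],.010)[:,:2]
print(w.round(4).tolist(),'c',w.mean(0),[np.linalg.norm(w[i]-w[i-1]).round(3) for i in range(4)])
e=w[0]-w[1]+w[3]-w[2]; print('y deg',np.degrees(np.arctan2(e[1],e[0])))
# heat sink: bright white
hsv=cv2.cvtColor(im,cv2.COLOR_BGR2HSV); B=np.zeros_like(M); B[105:170,205:280]=(hsv[105:170,205:280,1]<50)&(hsv[105:170,205:280,2]>120)
q=np.argwhere(B)[:,::-1]; r=cv2.minAreaRect(ray(m,q,.028)[:,:2].astype(np.float32)); print('sink',r)
```

```text
tcp proj [256.81816888 256.15319147] [245.28500839 138.72482372]
(array([4033,   40, 4306,  701,   44,  561,    1]), array([-0.01 ,  0.003,  0.007,  0.012,  0.02 ,  0.025,  0.03 ,  0.04 ]))
[[0.6071, 0.3218], [0.6421, 0.2207], [0.5833, 0.1988], [0.5474, 0.3025]] c [0.5949545  0.26096806] [np.float64(0.063), np.float64(0.107), np.float64(0.063), np.float64(0.11)]
y deg 109.08212352898354
sink ((0.5952093005180359, 0.26215940713882446), (0.04584234207868576, 0.030305229127407074), 19.079946517944336)
```

Run:
```python
from h import *
im,d,m=load('w1'); P=cloud(d,m)
for s in [(slice(245,330),slice(95,170)),(slice(245,330),slice(340,420))]:
    z=P[s][...,2]; z=z[(z>.1)]; print(np.percentile(z,[0,2,5,20,50]))
go(.595,.261,.060,-70.9)
```

```text
[0.26258352 0.26558397 0.26803602 0.27644786 0.28902476]
[0.26263004 0.26572131 0.26803001 0.27630999 0.28901291]
t 2.4 tcp [0.5849 0.2418 0.25  ] yaw [-8.999e+01 -3.000e-02 -7.101e+01] F [-0.4 -1.2  0.1] gap 1.005
TR [-0.015, 0.19, 0.0157] DR [-0.01, -0.11, 0.03]
```

Emit:
move_arm(translation=[[-0.015,0.05,0.016],[-0.015,0.11,0.016],[-0.015,0.16,0.016],[-0.015,0.2,0.016],[-0.015,0.225,0.016],[-0.015,0.239,0.016],[-0.015,0.239,0.016],[-0.015,0.239,0.016]], dr=[[0,0,0],[0,0,0],[0,0,0],[0,0,0],[0,0,0],[0,0,0],[0,0,0],[0,0,0]], grip=[0.055,0.055,0.055,0.055,0.055,0.055,0.055,0.055])

```text
t: 3.4
ee_pos: [0.5958, 0.2626, 0.0121]
tcp_rot: [-1.569, 0.0, -1.238]
wrist_force: [0.7, 0.2, 0.1]
finger_gap: 0.644
```

```bash
python3 -c "
from h import *
go(.595,.261,.011,-70.9)"
```

```text
t 3.4 tcp [0.5958 0.2626 0.0121] yaw [-8.991e+01  1.000e-02 -7.094e+01] F [0.7 0.2 0.1] gap 0.644
TR [0.0013, 0.0011, -0.0013] DR [-0.09, -0.04, -0.01]
```

Good. Close, then lift.

Emit:
move_arm(translation=[[0.001,0.001,-0.001],[0.001,0.001,-0.001],[0.001,0.001,-0.001],[0.001,0.001,-0.001],[0.001,0.001,-0.001],[0.001,0.001,-0.001]], dr=[[0,0,0],[0,0,0],[0,0,0],[0,0,0],[0,0,0],[0,0,0]], grip=[0.0,0.0,0.0,0.0,0.0,0.0])

```text
t: 4.15
ee_pos: [0.5949, 0.2612, 0.0109]
tcp_rot: [-1.57, -0.0, -1.238]
wrist_force: [-1.3, -1.9, 7.8]
finger_gap: 0.338
```

Emit:
move_arm(translation=[[0,-0.02,0],[0,-0.06,0],[0,-0.11,0],[0,-0.15,0],[0,-0.15,0]], dr=[[0,0,0],[0,0,0],[0,0,0],[0,0,0],[0,0,0]], grip=[0.0,0.0,0.0,0.0,0.0])

```text
t: 4.78
ee_pos: [0.596, 0.2622, 0.1647]
tcp_rot: [-1.564, 0.001, -1.238]
wrist_force: [-0.5, 0.1, -1.6]
finger_gap: 0.335
```

Run:
```python
from h import *
go(.531,-.046,.16,-100.8)
```

```text
t 4.775 tcp [0.596  0.2622 0.1647] yaw [-8.963e+01  3.000e-02 -7.093e+01] F [-0.5  0.1 -1.6] gap 0.335
TR [0.27, 0.0035, -0.1622] DR [-0.35, 29.87, -0.13]
```

Run:
```python
from h import *
go(.47,-.035,.26,-100.8)
```

```text
t 4.775 tcp [0.596  0.2622 0.1647] yaw [-8.963e+01  3.000e-02 -7.093e+01] F [-0.5  0.1 -1.6] gap 0.335
TR [0.2396, -0.0968, -0.2156] DR [-0.35, 29.87, -0.13]
```

Emit:
move_arm(translation=[[0.04,-0.05,-0.036],[0.08,-0.097,-0.072],[0.12,-0.097,-0.108],[0.16,-0.097,-0.144],[0.2,-0.097,-0.18],[0.24,-0.097,-0.216],[0.24,-0.097,-0.216],[0.24,-0.097,-0.216],[0.24,-0.097,-0.216]], dr=[[0,5,0],[0,10,0],[0,15,0],[0,20,0],[0,25,0],[0,30,0],[0,30,0],[0,30,0],[0,30,0]], grip=[0,0,0,0,0,0,0,0,0])

```text
t: 5.9
ee_pos: [0.469, -0.0352, 0.2568]
tcp_rot: [-1.571, 0.0, -1.759]
wrist_force: [-0.7, -0.0, -1.4]
finger_gap: 0.337
```

Run:
```python
from h import *
im,d,m=shot('wrist','w2'); go(.531,-.046,.16,-100.8)
```

```text
t 5.95 tcp [ 0.469  -0.0352  0.2567] yaw [-9.0020e+01  1.0000e-02 -1.0081e+02] F [-1.1  0.2 -1.1] gap 0.334
TR [-0.001, 0.0967, 0.063] DR [0.02, -0.01, -0.01]
```

View pics/w2.png

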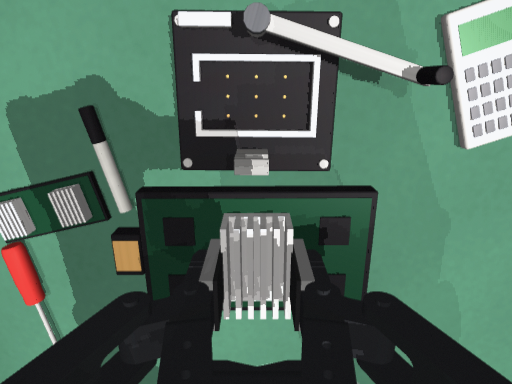

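Run:
```python
from h import *
im,d,m=load('w2'); hsv=cv2.cvtColor(im,cv2.COLOR_BGR2HSV)
# gold dots
R=np.zeros(d.shape,np.uint8); R[65:128,205:308]=1
g=((hsv[...,1]>80)&(hsv[...,2]>90)&(hsv[...,0]>10)&(hsv[...,0]<35)&(R>0)).astype(np.uint8)
n,l,s,c=cv2.connectedComponentsWithStats(g); c=c[1:]; print(n-1,c.round(1).tolist())
if n==10:
    w=ray(m,c,.031)[:,:2]; print('dots mean',w.mean(0)); u,sv,vt=np.linalg.svd(w-w.mean(0)); print(sv,np.degrees(np.arctan2(vt[0,1],vt[0,0])))
# walls
W=np.zeros_like(R); a=(hsv[...,1]<60)&(hsv[...,2]>140); W[50:142,188:326]=a[50:142,188:326]
n,l,s,c=cv2.connectedComponentsWithStats(W); k=1+s[1:,4].argmax(); print(s[1:].tolist())
q=np.argwhere(l==k)[:,::-1]; w=ray(m,q,.039)[:,:2].astype(np.float32); print('walls',cv2.minAreaRect(w))
q2=np.argwhere(W)[:,::-1]
# held module
o=np.array([.469,-.0352,.2567]); Rt=Ro.from_euler('xyz',[-90,0,-100.8],degrees=True)
for p in [(139,187),(376,187),(113,233),(113,273)]: print(p, Rt.inv().apply(ray(m,p,.2557)[0]-o).round(4))
print('depth plate z', np.median(cloud(d,m)[210:240,150:160,2]))
```

```text
9 [[227.1, 76.2], [255.9, 76.4], [284.8, 76.3], [227.3, 95.8], [255.8, 96.3], [284.0, 96.5], [227.8, 115.3], [255.5, 115.5], [283.5, 115.5]]
dots mean [ 0.53039266 -0.04517419]
[0.07323573 0.04883306] 79.08511813398158
[[325, 50, 1, 1, 1], [192, 53, 129, 85, 2359]]
walls ((0.5304704308509827, -0.04532130807638168), (0.12832163274288177, 0.08254965394735336), 78.70740509033203)
(139, 187) [-0.0531  0.001   0.0338]
(376, 187) [0.053 0.001 0.034]
(113, 233) [-0.0678  0.001   0.0111]
(113, 273) [-0.0706  0.001  -0.0104]
depth plate z 0.2564865865460748
```

Run:
```python
from h import *
go(.5304,-.0453,.075,-101)
```

```text
t 5.95 tcp [ 0.469  -0.0352  0.2567] yaw [-9.0020e+01  1.0000e-02 -1.0081e+02] F [-1.1  0.2 -1.1] gap 0.334
TR [-0.0016, 0.1817, 0.0623] DR [0.02, 0.19, -0.01]
```

Emit:
move_arm(translation=[[-0.0016,0,0.03],[-0.0016,0.0,0.0623],[-0.0016,0.03,0.0623],[-0.0016,0.08,0.0623],[-0.0016,0.13,0.0623],[-0.0016,0.165,0.0623],[-0.0016,0.1817,0.0623],[-0.0016,0.1817,0.0623],[-0.0016,0.1817,0.0623],[-0.0016,0.1817,0.0623]], dr=[[0,0.2,0],[0,0.2,0],[0,0.2,0],[0,0.2,0],[0,0.2,0],[0,0.2,0],[0,0.2,0],[0,0.2,0],[0,0.2,0],[0,0.2,0]], grip=[0,0,0,0,0,0,0,0,0,0])

```text
t: 7.2
ee_pos: [0.5311, -0.0465, 0.0764]
tcp_rot: [-1.569, 0.0, -1.765]
wrist_force: [0.1, -0.7, -1.1]
finger_gap: 0.341
```

Run:
```python
from h import *
go(.5304,-.0453,.041,-101)
im,d,m=shot('wrist','w3')
```

```text
t 7.2 tcp [ 0.5311 -0.0465  0.0764] yaw [-8.9880e+01  2.0000e-02 -1.0113e+02] F [ 0.1 -0.7 -1.1] gap 0.341
TR [-0.0011, 0.0354, -0.001] DR [-0.12, -0.13, -0.02]
```

View pics/w3.png

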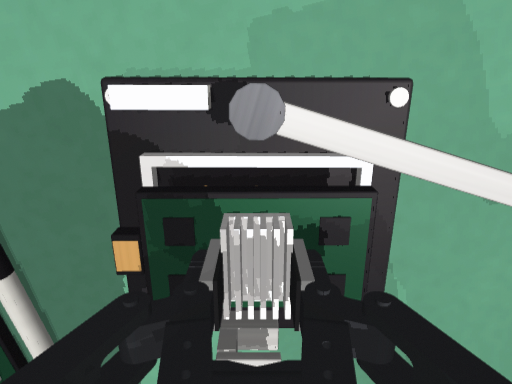

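Emit:
move_arm(translation=[[-0.001,0.01,-0.001],[-0.001,0.02,-0.001],[-0.001,0.028,-0.001],[-0.001,0.033,-0.001],[-0.001,0.036,-0.001],[-0.001,0.036,-0.001],[-0.001,0.036,-0.001]], dr=[[0,-0.1,0],[0,-0.1,0],[0,-0.1,0],[0,-0.1,0],[0,-0.1,0],[0,-0.1,0],[0,-0.1,0]], grip=[0,0,0,0,0,0,0])

```text
t: 8.12
ee_pos: [0.5292, -0.0452, 0.0407]
tcp_rot: [-1.571, -0.001, -1.763]
wrist_force: [-16.3, 1.3, 44.0]
finger_gap: 0.332
```

Run:
```python
from h import *
go(.5304,-.0453,.041,-101)
```

```text
t 8.125 tcp [ 0.5292 -0.0452  0.0407] yaw [-9.0010e+01 -4.0000e-02 -1.0103e+02] F [-16.3   1.3  44. ] gap 0.332
TR [-0.0002, -0.0003, 0.0012] DR [0.01, -0.03, 0.04]
```

Emit:
move_arm(translation=[[0,-0.0015,0.0],[0,-0.0015,0.001],[0,-0.0015,0.001]], dr=[[0,0,0],[0,0,0],[0,0,0]], grip=[0,0,0])

```text
t: 8.5
ee_pos: [0.5303, -0.0454, 0.0408]
tcp_rot: [-1.571, -0.0, -1.763]
wrist_force: [-6.7, 0.9, 12.7]
finger_gap: 0.336
```

Run:
```python
from h import *
go(.5304,-.0453,.041,-101)
im,d,m=shot('wrist','w4'); P=cloud(d,m)
print('plate z',[np.median(P[a:b,c:e,2]).round(4) for a,b,c,e in [(205,215,150,158),(205,215,358,366),(280,290,150,158),(280,290,355,362)]])
```

```text
t 8.5 tcp [ 0.5303 -0.0454  0.0408] yaw [-9.0030e+01 -1.0000e-02 -1.0103e+02] F [-6.7  0.9 12.7] gap 0.336
TR [-0.0001, -0.0002, 0.0001] DR [0.03, -0.03, 0.01]
plate z [np.float64(0.0405), np.float64(0.0405), np.float64(0.0404), np.float64(0.0404)]
```

View pics/w4.png

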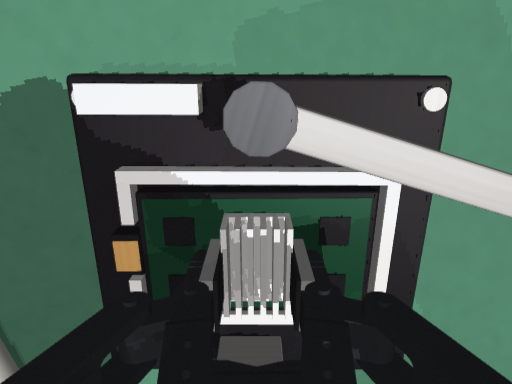

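Emit:
move_arm(translation=[[0,0,0],[0,0,0],[0,0,0],[0,-0.04,0],[0,-0.1,0],[0,-0.16,0],[0,-0.16,0]], dr=[[0,0,0],[0,0,0],[0,0,0],[0,0,0],[0,0,0],[0,0,0],[0,0,0]], grip=[0.06,0.06,0.06,0.06,0.06,0.06,0.06])

```text
t: 9.43
ee_pos: [0.5328, -0.0455, 0.2052]
tcp_rot: [-1.563, 0.001, -1.763]
wrist_force: [0.7, 0.3, -0.9]
finger_gap: 0.704
```

Run:
```python
from h import *
im,d,m=load('w2'); P=cloud(d,m)
K=P[50:100,400:465]; k=K[K[...,2]>.1].reshape(-1,3); print('knob top pts',len(k),k.mean(0), k.min(0),k.max(0))
im,d,m=shot('wrist','w5'); P=cloud(d,m); go(.53,-.045,.2,-101)
s=(P[...,2]>.037)&(P[...,2]<.044); hsv=cv2.cvtColor(im,cv2.COLOR_BGR2HSV)
g=((hsv[...,0]>55)&(hsv[...,0]<95)&(hsv[...,1]>100)&s); q=P[g][:,:2]; print('green plate',len(q),cv2.minAreaRect(q.astype(np.float32)),P[g][:,2].mean())
b=P[P[...,2]>.1];
```

```text
knob top pts 409 [ 0.52337806 -0.19442701  0.11537972] [ 0.51490023 -0.20725785  0.10000005] [ 0.54782792 -0.04988935  0.39938735]
t 9.475 tcp [ 0.5315 -0.0456  0.2027] yaw [-8.9770e+01  2.0000e-02 -1.0104e+02] F [-0.5 -0.2 -0.3] gap 0.705
TR [-0.0003, 0.0027, -0.0016] DR [-0.23, -0.04, -0.02]
green plate 3761 ((0.5302640795707703, -0.044788237661123276), (0.10367554426193237, 0.05832467973232269), 79.6453628540039) 0.04040962195767878
```

View pics/w5.png

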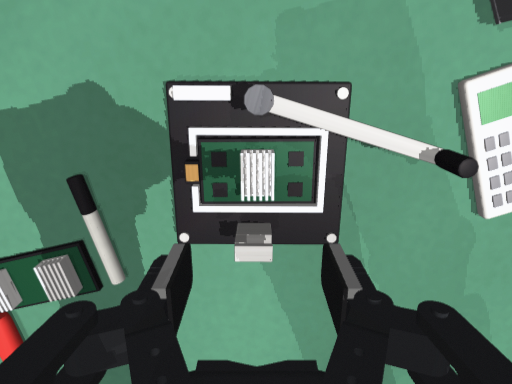

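Run:
```python
from h import *
print(robot.get_obs()['qpos'].round(2))
go(.522,-.197,.16,-28)
```

```text
[ 0.21  0.24 -0.28  1.94  0.08  0.97 -1.88]
t 9.475 tcp [ 0.5315 -0.0456  0.2027] yaw [-8.9770e+01  2.0000e-02 -1.0104e+02] F [-0.5 -0.2 -0.3] gap 0.705
TR [0.1504, 0.0427, 0.0195] DR [-0.22, -73.04, 0.13]
```

Emit:
move_arm(translation=[[0.02,0,0.003],[0.04,0,0.006],[0.06,0,0.009],[0.08,0,0.012],[0.1,0,0.015],[0.13,0.02,0.018],[0.15,0.042,0.0195],[0.15,0.042,0.0195],[0.15,0.042,0.0195],[0.15,0.042,0.0195]], dr=[[0,-10,0],[0,-20,0],[0,-30,0],[0,-40,0],[0,-50,0],[0,-60,0],[0,-70,0],[0,-73,0],[0,-73,0],[0,-73,0]], grip=[0.06,0.06,0.06,0.06,0.06,0.06,0.06,0.06,0.06,0.06])

```text
t: 10.72
ee_pos: [0.5208, -0.1961, 0.1582]
tcp_rot: [-1.571, 0.001, -0.49]
wrist_force: [0.5, -0.1, -0.0]
finger_gap: 0.702
```

Run:
```python
from h import *
go(.522,-.197,.087,-28)
im,d,m=shot('wrist','w6')
```

```text
t 10.725 tcp [ 0.5208 -0.1961  0.1582] yaw [-8.999e+01  4.000e-02 -2.808e+01] F [ 0.5 -0.1 -0. ] gap 0.702
TR [0.0015, 0.0712, -0.0002] DR [-0.01, -0.08, -0.04]
```

View pics/w6.png

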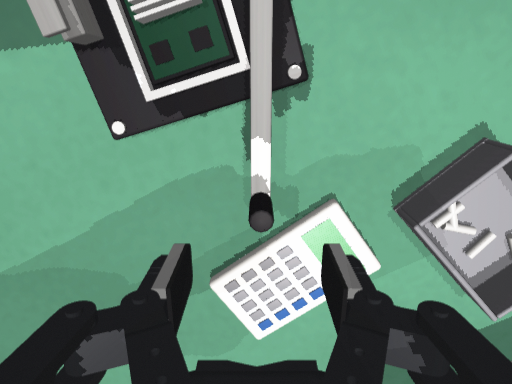

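Run:
```python
from h import *
im,d,m=load('w6'); print(proj(m,[.522,-.197,.11]), ray(m,(261,217),.11))
```

```text
[258.64613652 217.30597892] [[ 0.52336761 -0.19749707  0.11      ]]
```

Emit:
move_arm(translation=[[0.0015,0.03,0],[0.0015,0.06,0],[0.0015,0.071,0],[0.0015,0.071,0],[0.0015,0.071,0],[0.0015,0.071,0]], dr=[[0,0,0],[0,0,0],[0,0,0],[0,0,0],[0,0,0],[0,0,0]], grip=[0.06,0.06,0.06,0.03,0.024,0.024])

```text
t: 11.52
ee_pos: [0.5228, -0.1973, 0.0886]
tcp_rot: [-1.571, -0.001, -0.489]
wrist_force: [0.2, -0.6, 0.6]
finger_gap: 0.282
```

Run:
```python
from h import *
go(.522,-.197,.087,-28)
o=robot.get_obs(); Rc=Ro.from_euler('xyz',o['tcp_rot']); H=np.array([.597,-.058])
for a in list(range(67,-1,-6))+[0,-1]:
    f=np.radians(169+a); p=np.r_[H+.16*np.array([np.cos(f),np.sin(f)]),.087]
    Rt=Ro.from_euler('xyz',[-90,0,-101+a],degrees=True)
    print(a,Rc.inv().apply(p-o['ee_pos']).round(3).tolist(),(Rc.inv()*Rt).as_rotvec(degrees=True).round(1)[1])
```

```text
t 11.525 tcp [ 0.5228 -0.1973  0.0886] yaw [-8.999e+01 -8.000e-02 -2.803e+01] F [ 0.2 -0.6  0.6] gap 0.282
TR [-0.0008, 0.0016, -0.0001] DR [-0.01, -0.03, 0.08]
67 [-0.017, 0.002, -0.001] 6.0
61 [-0.033, 0.002, 0.001] 12.0
55 [-0.049, 0.002, 0.006] 18.0
49 [-0.065, 0.001, 0.012] 24.0
43 [-0.08, 0.001, 0.019] 30.0
37 [-0.094, 0.001, 0.028] 36.0
31 [-0.107, 0.001, 0.039] 42.0
25 [-0.119, 0.001, 0.051] 48.0
19 [-0.129, 0.001, 0.064] 54.0
13 [-0.138, 0.001, 0.078] 60.0
7 [-0.146, 0.001, 0.093] 66.0
1 [-0.152, 0.001, 0.108] 72.0
0 [-0.153, 0.001, 0.111] 73.0
-1 [-0.154, 0.001, 0.114] 74.0
```

Emit:
move_arm(translation=[[-0.017,0.001,-0.001],[-0.033,0.001,0.001],[-0.049,0.001,0.006],[-0.065,0.001,0.012],[-0.08,0.001,0.019],[-0.094,0.001,0.028],[-0.107,0.001,0.039],[-0.119,0.001,0.051],[-0.129,0.001,0.064],[-0.138,0.001,0.078],[-0.138,0.001,0.078]], dr=[[0,6,0],[0,12,0],[0,18,0],[0,24,0],[0,30,0],[0,36,0],[0,42,0],[0,48,0],[0,54,0],[0,60,0],[0,60,0]], grip=[0.024,0.024,0.024,0.024,0.024,0.024,0.024,0.024,0.024,0.024,0.024])

```text
t: 12.9
ee_pos: [0.4374, -0.0626, 0.0872]
tcp_rot: [-1.57, -0.0, -1.534]
wrist_force: [0.3, -0.8, 0.1]
finger_gap: 0.283
```

Run:
```python
from h import *
print(robot.get_obs()['wrist_force'])
im,d,m=shot('wrist','w7')
H=np.array([.597,-.058])
for a in (7,3,0,-2,-3):
    f=np.radians(169+a); p=H+.16*np.array([np.cos(f),np.sin(f)]); print(a); go(*p,.087,-101+max(a,0))
```

```text
[ 0.28268721 -0.78498735  0.06391855]
7
t 12.95 tcp [ 0.4374 -0.0634  0.0871] yaw [-8.995e+01 -1.000e-02 -8.783e+01] F [ 0.9  0.3 -0.4] gap 0.28
TR [-0.0165, 0.0001, 0.0006] DR [-0.05, 6.17, 0.01]
3
t 12.95 tcp [ 0.4374 -0.0634  0.0871] yaw [-8.995e+01 -1.000e-02 -8.783e+01] F [ 0.9  0.3 -0.4] gap 0.28
TR [-0.0276, 0.0001, 0.0022] DR [-0.05, 10.17, 0.0]
0
t 12.95 tcp [ 0.4374 -0.0634  0.0871] yaw [-8.995e+01 -1.000e-02 -8.783e+01] F [ 0.9  0.3 -0.4] gap 0.28
TR [-0.0358, 0.0001, 0.0039] DR [-0.05, 13.17, 0.0]
-2
t 12.95 tcp [ 0.4374 -0.0634  0.0871] yaw [-8.995e+01 -1.000e-02 -8.783e+01] F [ 0.9  0.3 -0.4] gap 0.28
TR [-0.0412, 0.0001, 0.0052] DR [-0.05, 13.17, 0.0]
-3
t 12.95 tcp [ 0.4374 -0.0634  0.0871] yaw [-8.995e+01 -1.000e-02 -8.783e+01] F [ 0.9  0.3 -0.4] gap 0.28
TR [-0.0439, 0.0001, 0.006] DR [-0.05, 13.17, 0.0]
```

View pics/w7.png

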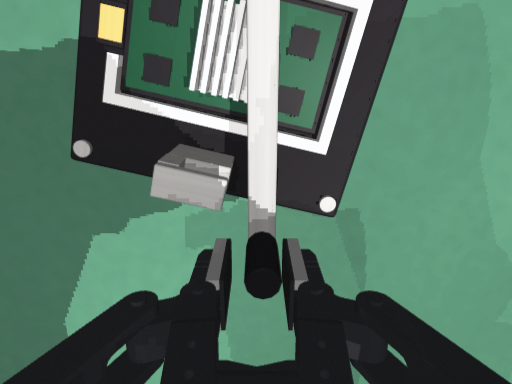

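Emit:
move_arm(translation=[[-0.009,0,0],[-0.0165,0,0.001],[-0.0276,0,0.002],[-0.0358,0,0.004],[-0.0385,0,0.0045],[-0.041,0,0.005],[-0.041,0,0.005]], dr=[[0,3,0],[0,6,0],[0,10,0],[0,13,0],[0,13,0],[0,13,0],[0,13,0]], grip=[0.024,0.024,0.024,0.024,0.024,0.024,0.024])

```text
t: 13.82
ee_pos: [0.4407, -0.0239, 0.0867]
tcp_rot: [-1.571, -0.001, -1.763]
wrist_force: [-0.9, -8.1, 0.7]
finger_gap: 0.28
```

Run:
```python
from h import *
H=np.array([.597,-.058]); f=np.radians(169); p=H+.16*np.array([np.cos(f),np.sin(f)]); go(*p,.087,-101)
im,d,m=shot('wrist','w8'); P=cloud(d,m)
hsv=cv2.cvtColor(im,cv2.COLOR_BGR2HSV)
s=(P[...,2]>.070)&(P[...,2]<.077)&(hsv[...,2]>120); s[300:]=0
q=P[s][:,:2]; n=q-q.mean(0); vt=np.linalg.svd(n,full_matrices=False)[2][0]; print(len(q),'bar dir',np.degrees(np.arctan2(vt[1],vt[0])))
```

```text
t 13.825 tcp [ 0.4407 -0.0239  0.0867] yaw [-8.9990e+01 -6.0000e-02 -1.0099e+02] F [-0.9 -8.1  0.7] gap 0.28
TR [0.0037, -0.0003, -0.0] DR [-0.01, 0.01, 0.06]
6020 bar dir 168.40446414180744
```

View pics/w8.png

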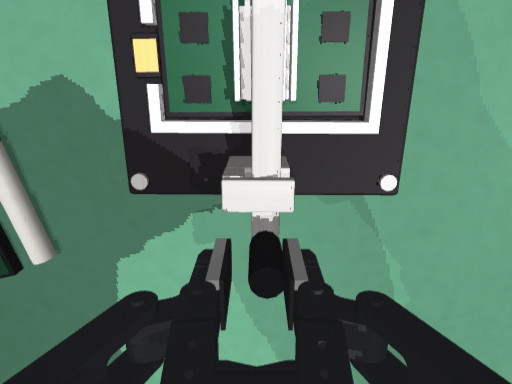

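Emit:
move_arm(translation=[[-0.0015,0,0],[-0.0015,0,0],[-0.0015,0,0],[0.003,0,0],[0.003,0,0],[0.003,0,0],[0.003,-0.05,0],[0.003,-0.11,0],[0.003,-0.16,0],[0.003,-0.16,0]], dr=[[0,0,0],[0,0,0],[0,0,0],[0,0,0],[0,0,0],[0,0,0],[0,0,0],[0,0,0],[0,0,0],[0,0,0]], grip=[0.024,0.024,0.024,0.03,0.04,0.04,0.04,0.04,0.04,0.04])

```text
t: 15.12
ee_pos: [0.4419, -0.025, 0.2503]
tcp_rot: [-1.564, 0.001, -1.763]
wrist_force: [0.0, -0.3, 0.3]
finger_gap: 0.468
```

Run:
```python
from h import *
go(.44,-.028,.25,-101)
im,d,m=shot('wrist','w9'); P=cloud(d,m); hsv=cv2.cvtColor(im,cv2.COLOR_BGR2HSV)
s=(P[...,2]>.070)&(P[...,2]<.078)&(hsv[...,2]>120)
r=cv2.minAreaRect(P[s][:,:2].astype(np.float32)); q=P[s][:,:2]; vt=np.linalg.svd(q-q.mean(0),full_matrices=False)[2][0]; print('bar',r,np.degrees(np.arctan2(vt[1],vt[0])),q.mean(0))
g=(hsv[...,0]>55)&(hsv[...,0]<95)&(hsv[...,1]>100)&(P[...,2]>.037)&(P[...,2]<.044)
print('plate',cv2.minAreaRect(P[g][:,:2].astype(np.float32)),P[g][:,2].mean(),P[g][:,2].std())
```

```text
t 15.125 tcp [ 0.4419 -0.025   0.2503] yaw [-8.9630e+01  7.0000e-02 -1.0099e+02] F [ 0.  -0.3  0.3] gap 0.468
TR [0.0033, 0.0003, -0.0013] DR [-0.37, 0.01, -0.07]
bar ((0.5146691203117371, -0.03796369582414627), (0.023534677922725677, 0.14143645763397217), 77.95284271240234) 168.92058367388776 [ 0.52552014 -0.04447628]
plate ((0.5302427411079407, -0.04218638688325882), (0.09888917952775955, 0.05699283257126808), 79.18570709228516) 0.040485245998791136 0.0007847929314020074
```

View pics/w9.png

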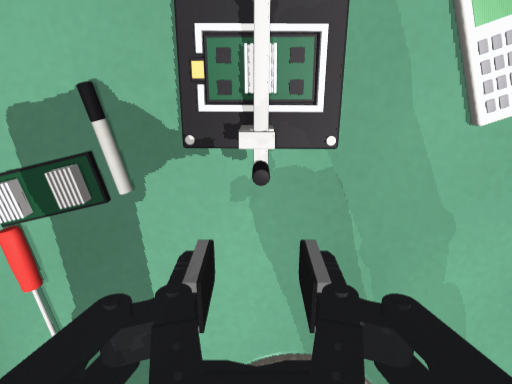

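Bar direction is 168.9°, against 169° for fully closed. The module is flat, its tongue is in the notch, and the robot is clear of everything, so I'm handing in.

```bash
python3 -c "
from bench import robot
print(robot.close_job())"
```

```text
the job is handed in; nothing more can be done
None
```

The module is seated in the nest with its tongue in the notch, and the hold-down arm is closed in its catch. I handed the job in at about 15 s; it reports no verdict.

I gripped the module by its heat sink and lowered it into the nest. The arm was already open, at about 1.27 rad, so I did not need to swing it aside. I then swung it closed with the fingers either side of the knob until it met the stop, and pulled the robot clear.

**Last checks:**
- **Module:** the plate top is at 40.5 mm, against 40 mm nominal. It is level to within the depth noise, and its tongue is visible in the notch.
- **Centring:** after release, the module measured less than 1 mm from the nest centre. The final reading was about 3 mm off in y. I put that down to the closed arm hiding part of the plate and skewing the fit; the picture shows the plate centred.
- **Hold-down arm:** it points along 168.9°, against about 169° for fully closed. It met the stop with about 8 N.
- **Forces and bystanders:** the wrist force showed about 46 N briefly when the module touched the nest floor, and I backed off at once. Nothing I did should have touched the bystanders, and those in the last picture look undisturbed, but I did not measure their positions again.

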